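# Load a thin-walled housing into the measuring fixture

## Robot

A 7-joint arm with a two-finger parallel gripper is mounted at the origin on the work surface. World frame = base frame: x ahead of the robot, y to its left, z up, the work surface at z = 0. Lengths are in m, angles in rad, forces in N, time in s.
With the tool pointing down it reaches from about 0.425 to 0.8 m from the base axis. Payload 8.3 kg.
Tool frame: the origin (TCP) lies midway between the tips of the shut fingers; the grasp point (between the pads) lies 19 mm behind it; z points along the fingers, y is the line along which they close (so a half turn about z gives the same grasp; the last joint's range is limited). The gripper opens to 85 mm and grips with 20 to 120 N. Pads are 22 mm wide; open, the fingers measure 114 mm over their backs; the gripper's body (76 mm by 85 mm) begins 54 mm behind the grasp point. The pads swing forward as they close: fully open they stand 13 mm farther back than shut.
Start: joints at [-1.376, 0.383, 0.016, 1.37, -0.006, 1.388, -0.046], TCP at [0.159, 0.604, 0.231] pointing down, gripper open.
Joint ranges: [-2.95, 2.95], [-0.25, 2.06], [-1.52, 1.56], [0.18, 2.33], [-1.44, 4.58], [0.02, 2.06], [-3.01, 3.01]. Speed limits (rad/s): [2.39, 2.39, 3.01, 3.01, 3.14, 3.14, 3.14].

## Interface

Orientations are given as [roll, pitch, yaw] about the fixed x, y, z axes, in that order (R = Rz(yaw) Ry(pitch) Rx(roll)).
In Python, from bench import env gives the robot as it stands.
- The arm moves only by the shell command python3 -m crank 'ROWS' [FORCE]. ROWS is JSON, a list of rows, each an object of numbers: "x", "y", "z": the shift along the world's x, y, z in units of 300 mm (1.0 is 300 mm); "wx", "wy", "wz": the turn, a rotation vector about the world's x, y, z in units of 1.5 rad (1.0 is 1.5 rad); "fingers": the opening, from 0 (shut) to 1 (fully open). A call has exactly 8 rows; each row is the pose to reach, as a shift and turn from the pose commanded when the call began; what a row does not reach only later rows make up. A row lasts 1/12 s, in which the tool goes at most 41.7 mm and 7.16 degrees, less where a joint would pass 70% of its speed; a pose out of reach is approached as far as the arm can. A call with a number of a shift or a turn outside -1 to 1 is refused whole. A call with a gripper value outside its range is refused whole. The fingers move at their own pace and stop on an object; FORCE is the grip in N (left out, the last holds). Time passes only in rows, so rows that repeat a pose let the fingers close, or fill a call up. It gives the time, the measured TCP pose, the force, the opening and the grip force at its end, in the units of the state.
- env.state(): the state, without advancing time (a new reading comes with each control period).
- env.camera(name): name is "scene" or "top" or "wrist"; returns the picture (384x512x3 uint8, blue, green, red); there is no depth.
- env.calibration(name): a dict with "camera_matrix" (3x3 intrinsics, pixels), "R" (3x3) and "t" (3): a world point X has camera coordinates R X + t. Camera axes: x right, y down, z forward; pixel columns grow to the right and rows downward; lengths in m; the calibration is good to about 2 mm. A picture is of the moment at which its call begins: read the wrist's pose just before it. calibration takes no time and is no camera call; for the wrist camera it gives the pose at the moment of the call.
- env.job_done(): hands the job in; it is judged then, once.
Trained networks look in the newest picture that a camera, given by its name, has taken for a name from the list of things; names that differ only in an ending like _2 or _b are one class to them, and where a whole thing is asked for, a point or a joint stands for the part that bears it (a point fixed in the world has none). Each returns a list of dicts, best first, with "conf" (0 to 1); they miss things now and then, are a little off and sometimes report something else, mostly with a low value. They report only what shows in the picture. A call takes as long as a camera call.
- env.find_in(camera, label): "point" ([x, y, z] in m, in the coordinates of the camera as it stood for that picture, good to about 4 mm: the middle of the surface that is visible of it).
- env.landmark_of(camera, label): "point" ([x, y, z] in m, in the coordinates of the camera as it stood for that picture, good to about 4 mm: a listed point, or the origin of a listed thing).
The state is a dict: "t": time; "joint_positions": joint angles; "dq": joint speeds; "tau": joint torques, N m; "tool_pos": TCP position; "tool_rot": TCP orientation; "force": force on the tool from outside, world axes, zero at the start; "ft_torque": the same for the moment, N m; "width": finger opening in m; "grasp_force": force on a finger pad.
Only numpy, scipy, OpenCV 4.12 (cv2) and the standard library are available. Lean on these libraries where they do the work, as an engineer would, in place of code of your own. Each camera call takes 0.05 s, during which the arm holds its last target. There are 200 camera calls.

## Task

Load the lavender housing for measuring: the tray leaves only its short ends free to grip and the fixture only its long sides, so lift it out of the blue tray, set it down upright on the black mat and let go, then take it again the other way and lay it flat, square and centred on the black drilled plate, between the metal stop and the yellow jaw pad, and let go. Then slide the jaw forward by its red knob until the pad has pushed the housing home against the stop and its spring is squeezed about half way (some 9 mm), and let go. The housing is fragile: grip it with 40 N at the most, set it down softly without dropping, tipping or pressing hard on it, never bottom the jaw spring, and leave the grey housing, the ball gauge and the caliper where they are.

Things in the scene. Friction and masses are not known exactly. Their poses are not given: they have to be found in the camera images.
- housing: The part to load: lavender thin-walled plastic moulding, open on top, 62 (x) x 48 (y) x 34 mm high, walls 3 mm, four corner bosses standing 3 mm above the rim, about 90 g. Origin: centre of the underside; x along its length, z up. Either end may face the stop. Grip it from above on the outside of two facing walls, 40 N at the most.
- spare: A dark grey moulding of the same shape in the other pocket of the tray; not to be disturbed. Origin: centre of its underside.
- tray: Blue fixed tray, 140 (x) x 130 (y) mm, floor 4 mm thick; three ribs along x, 6 mm thick, 60 long, 38 high, at y = -60, 0, +60 mm. Each 54 mm wide pocket between them (centres y = +-30) holds a housing lengthwise along x. The ribs stand 3 mm from the long sides; the short ends are free, up to 8 mm high lips at x = +-68. Origin: centre of its underside, on the table.
- mat: Black rubber mat with a yellow border line, 130 x 130 x 4 mm, fixed on the table; the put-down place. Origin: centre of its underside, so its top is 4 mm higher.
- fixture: Fixed measuring fixture: black drilled plate, 200 (x, -118 to +82 mm) x 120 (y) x 12 mm thick; on it an aluminium end stop (60 mm wide, 30 mm tall) and, at the -x end, the jaw. Origin: on the table, on the centre line; +x points from jaw to stop. The housing belongs at y = 0, z = +12 mm, length along x; home against the stop its centre is at x = +19 mm.
- stop_face (a point): Middle of the end stop's flat face towards the jaw, at (50, 0, 27) mm of the fixture.
- pad_face (a point): Middle of the flat front face of the yellow jaw pad (36 mm wide, 22 mm high), which faces the stop; 84 mm from the stop when the jaw is fully back and the spring free.
- jaw_knob (a point): Where to hold the jaw: on the axis of the upright red round knob (18 mm diameter, 36 mm tall; its top 14 mm above this point, its foot 22 mm below) on the grey carriage (36 x 46 mm, top 22 mm above the plate). The pad face is 50 mm ahead of the knob's axis when the spring is free.
- jaw (a joint): Travel of the jaw carriage along the fixture's +x, 0 = fully back, up to 0.045 m; stiff slide (about 8 N) that stays where it is left.
- jaw_pad (a joint): How far the pad is pushed back into the carriage against its spring: 0 = free, 0.020 m = bottomed; 0.3 N per mm.
- ball_gauge: Bystander: white reference ball on a steel stem and round dark base, 48 mm diameter, 85 mm tall. Origin: centre of its underside.
- caliper: Bystander: steel caliper with a black display slider, 150 mm long along its y, lying flat. Origin: under the middle of its beam.

How it is judged:
On the way, in this order (a step that is already met when the one before it is completed fails the run):
1. the housing stands upright and released on the mat (x of housing in the frame of mat between -0.05 and 0.05 m and y of housing in the frame of mat between -0.05 and 0.05 m and z of housing in the frame of mat between 0.0015 and 0.0065 m and angle between housing's own z axis and vertical below 0.08 rad and contact force between the fingers and housing below 0.1 N and linear speed of housing below 0.02 m/s), for 0.2 s.
2. the housing lies flat and released on the fixture plate, between the stop and the jaw pad, square within 0.2 rad and within 10 mm of the centre line (x of housing in the frame of fixture between -0.01 and 0.022 m and y of housing in the frame of fixture between -0.01 and 0.01 m and z of housing in the frame of fixture between 0.0095 and 0.0145 m and angle between housing's own z axis and vertical below 0.08 rad and contact force between the fingers and housing below 0.1 N and linear speed of housing below 0.02 m/s and angle between the x axis of housing and the x axis of fixture, either way round below 0.2 rad), for 0.2 s.
At the end, for the whole second after the job is handed in: The housing lies flat on the fixture plate, released and at rest, against the end stop within 3 mm, within 10 mm of the centre line and square within 0.07 rad, held by the jaw pad with its spring squeezed between 2 and 16 mm (x of housing in the frame of fixture between 0.016 and 0.022 m and y of housing in the frame of fixture between -0.01 and 0.01 m and z of housing in the frame of fixture between 0.0095 and 0.0145 m and angle between housing's own z axis and vertical below 0.08 rad and contact force between the fingers and housing below 0.1 N and linear speed of housing below 0.02 m/s and angle between the x axis of housing and the x axis of fixture, either way round below 0.07 rad and value of joint jaw_pad between 0.002 and 0.016 m and velocity of joint jaw below 0.005 m/s); the robot touches nothing.
It fails at once if the fingers squeeze the housing too hard (100 N for both fingers together: 40 N each and a margin) (contact force between the fingers and housing above 100 N).
It fails at once if the housing is pressed down on the tray, mat or fixture with more than 45 N (contact force between housing and tray above 45 N or contact force between housing and mat above 45 N or contact force between housing and fixture above 45 N).
It fails at once if the housing is dropped (falls untouched faster than 0.4 m/s, from about 8 mm) or tipped by more than 0.6 rad ((linear speed of housing above 0.4 m/s and contact force between the fingers and housing below 0.1 N) or angle between housing's own z axis and vertical above 0.6 rad).
It fails at once if the jaw spring is squeezed beyond 18 mm (value of joint jaw_pad above 0.018 m).
It fails at once if the grey housing, the ball gauge or the caliper is moved by more than 15 mm (distance of any of spare, ball_gauge, caliper from where it was at the start of the episode above 0.015 m).
It also fails if it takes over 64 s, if anything falls off the work surface, if the arm or the gripper's body presses on something with over 40 N, if the wrist force passes 120 N, or if a joint passes its speed limit or range.

## Working session

There is one attempt and no reset: what is moved stays moved. The work goes in short steps, Python scripts to look and compute and a shell command to move; the robot and the scene stay as the last step left them, time stands still between calls to the robot, and variables do not carry over. Pictures are saved under pics/ and viewed, at most 10 in all, crops included, and the job is handed in when it is done.

```bash
mkdir -p pics; ls; cat > h.py <<'E'
from bench import env
import numpy as np, cv2
def cal(c):
    k=env.calibration(c); return np.array(k["camera_matrix"]),np.array(k["R"]),np.array(k["t"]).ravel()
def shot(c,name=None):
    k=cal(c); im=env.camera(c)
    if name: cv2.imwrite('pics/'+name+'.png',im)
    return im,k
def marks(c,labels,k,f='landmark_of'):
    for l in labels:
        for d in getattr(env,f)(c,l)[:2]:
            print(c,l,round(d['conf'],2),np.round(k[1].T@(np.array(d['point'])-k[2]),4))
def pix2w(k,u,v,z):
    K,R,t=k; d=R.T@np.linalg.solve(K,[u,v,1]); o=-R.T@t; return o+d*(z-o[2])/d[2]
def st():
    s=env.state(); print({a:np.round(s[a],4).tolist() for a in ('t','tool_pos','tool_rot','force','width','grasp_force','joint_positions')})
E
python3 - <<'E'
from h import *
st()
L=['housing','spare','tray','mat','fixture','stop_face','pad_face','jaw_knob','ball_gauge','caliper']
for c in ('top','scene'):
    im,k=shot(c,c+'0'); marks(c,L,k)
E
```

```text
pics
{'t': 0.0, 'tool_pos': [0.1592, 0.6038, 0.2302], 'tool_rot': [-3.1396, 0.0, 2.8839], 'force': [-0.1422, 0.5518, 0.1925], 'width': 0.0855, 'grasp_force': 0.0, 'joint_positions': [-1.3759, 0.3843, 0.0164, 1.3712, -0.0063, 1.3882, -0.0465]}
top housing 0.72 [0.568  0.2511 0.002 ]
top spare 0.62 [0.5625 0.1979 0.0029]
top tray 0.71 [ 0.5679  0.2247 -0.0059]
top mat 0.92 [ 0.5251 -0.2571  0.002 ]
top mat 0.48 [ 0.7147 -0.1102 -0.0009]
top fixture 0.89 [ 5.479e-01 -1.070e-02 -4.000e-04]
top stop_face 0.83 [ 0.5968 -0.0203  0.0212]
top pad_face 0.66 [ 0.5206 -0.0038  0.0246]
top jaw_knob 0.94 [0.4688 0.0106 0.0537]
top jaw_knob 0.32 [ 0.567   0.2253 -0.0049]
top ball_gauge 0.82 [0.7167 0.166  0.0013]
top caliper 0.71 [ 0.7177 -0.1097 -0.0028]
scene housing 0.66 [0.5646 0.2525 0.0048]
scene spare 0.88 [0.5655 0.1925 0.0007]
scene spare 0.36 [ 0.6004 -0.0215  0.0265]
scene tray 0.72 [5.649e-01 2.237e-01 1.000e-04]
scene mat 0.76 [ 0.5219 -0.2554 -0.0017]
scene fixture 0.81 [ 0.5461 -0.0112 -0.0023]
scene stop_face 0.71 [ 0.6003 -0.0214  0.0237]
scene pad_face 0.62 [ 0.5163 -0.0047  0.0295]
scene jaw_knob 0.53 [0.4703 0.0095 0.0532]
scene ball_gauge 0.94 [0.7216 0.1688 0.0025]
```

View top.

View pics/top0.png

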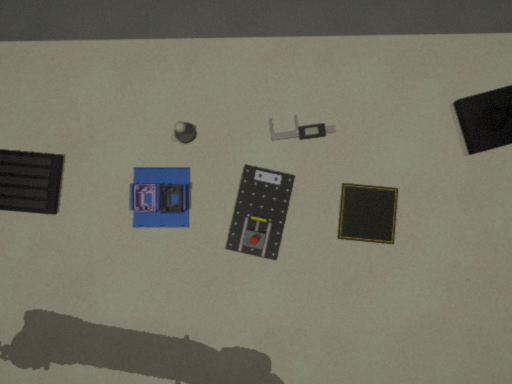

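```bash
python3 - <<'E'
from h import *
im=cv2.imread('pics/top0.png'); k=cal('top')
print(np.round(-k[1].T@k[2],3))
hsv=cv2.cvtColor(im,cv2.COLOR_BGR2HSV)
def proj(p): 
    q=k[0]@(k[1]@np.array(p)+k[2]); return q[:2]/q[2]
for n,p in dict(housing=(.566,.252,.04),spare=(.564,.195,.04),knob=(.469,.01,.07),fix=(.547,-.011,.012),mat=(.5235,-.256,.004),tray=(.566,.224,.004)).items():
    u,v=proj(p); print(n,np.round((u,v)),hsv[int(v),int(u)], im[int(v),int(u)])
E
```

```text
[ 0.522 -0.008  0.99 ]
housing [145. 197.] [126  65 113] [113  84  90]
spare [170. 198.] [15 18 56] [52 54 56]
knob [253. 240.] [  3 187 134] [ 36  46 134]
fix [262. 204.] [20 34 45] [39 43 45]
mat [368. 213.] [18 73 35] [25 31 35]
tray [161. 198.] [106  75  51] [51 43 36]
```

```bash
python3 - <<'E'
from h import *
im=cv2.imread('pics/top0.png'); k=cal('top')
hsv=cv2.cvtColor(im,cv2.COLOR_BGR2HSV); H,S,V=[hsv[...,i].astype(int) for i in range(3)]
def rect(mask,box,z,n):
    x0,x1,y0,y1=box; m=np.zeros(mask.shape,np.uint8); m[y0:y1,x0:x1]=mask[y0:y1,x0:x1]*255
    m=cv2.morphologyEx(m,cv2.MORPH_CLOSE,np.ones((5,5)))
    c=max(cv2.findContours(m,0,1)[0],key=cv2.contourArea)
    w=np.array([pix2w(k,u,v,z)[:2] for u,v in c[:,0]],np.float32)
    (cx,cy),(a,b),ang=cv2.minAreaRect(w*1000)
    print(n,'c',round(cx,1),round(cy,1),'size',round(a,1),round(b,1),'ang',round(ang,1))
rect(V<70,(220,300,160,265),.012,'fixture')
rect((V<80)|(S>90),(330,405,178,248),.004,'mat')
rect((H>95)&(H<125)&(S>110),(125,195,160,235),.004,'tray')
rect((H>115)&(H<150)&(S>25)&(S<110)&(V>75),(130,160,175,220),.04,'housing')
E
```

```text
fixture c 530.5 -7.0 size 118.3 198.1 ang 76.7
mat c 524.8 -254.7 size 128.9 129.5 ang 83.7
tray c 567.6 223.7 size 127.7 135.2 ang 89.3
housing c 563.9 250.6 size 53.9 62.9 ang 89.3
```

View pics/scene0.png

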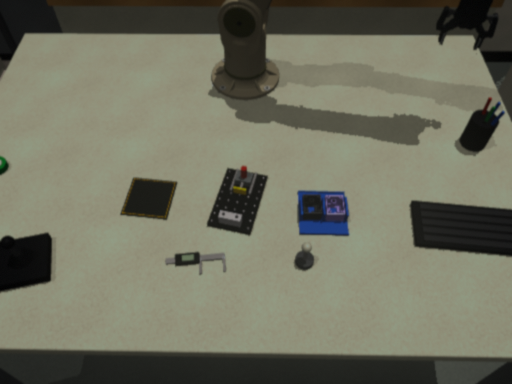

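```bash
python3 -m crank '[{"x":0.7,"y":-0.6,"wz":-0.5},{"x":0.7,"y":-0.6,"wz":-0.5},{"x":0.7,"y":-0.6,"wz":-0.5},{"x":0.7,"y":-0.6,"wz":-0.5},{"x":0.7,"y":-0.6,"wz":-0.5},{"x":0.7,"y":-0.6,"wz":-0.5},{"x":0.7,"y":-0.6,"wz":-0.5},{"x":0.7,"y":-0.6,"wz":-0.5}]' 35
```

```text
validation failed for argument at $[0]...
```

```bash
python3 -m crank '[{"x":0.7,"y":-0.6,"z":0,"wx":0,"wy":0,"wz":-0.5,"fingers":1},{"x":0.7,"y":-0.6,"z":0,"wx":0,"wy":0,"wz":-0.5,"fingers":1},{"x":0.7,"y":-0.6,"z":0,"wx":0,"wy":0,"wz":-0.5,"fingers":1},{"x":0.7,"y":-0.6,"z":0,"wx":0,"wy":0,"wz":-0.5,"fingers":1},{"x":0.7,"y":-0.6,"z":0,"wx":0,"wy":0,"wz":-0.5,"fingers":1},{"x":0.7,"y":-0.6,"z":0,"wx":0,"wy":0,"wz":-0.5,"fingers":1},{"x":0.7,"y":-0.6,"z":0,"wx":0,"wy":0,"wz":-0.5,"fingers":1},{"x":0.7,"y":-0.6,"z":0,"wx":0,"wy":0,"wz":-0.5,"fingers":1}]' 35
```

```text
t: 1.77
tool_pos: [0.3757, 0.4184, 0.2319]
tool_rot: [3.14, 0.003, 2.122]
force: [0.9, -0.3, 0.5]
width: 0.0853
grasp_force: 0.0
```

```bash
python3 -m crank '[{"x":0.3,"y":-0.27,"z":0,"wx":0,"wy":0,"wz":-0.15,"fingers":1},{"x":0.63,"y":-0.55,"z":-0.1,"wx":0,"wy":0,"wz":-0.37,"fingers":1},{"x":0.63,"y":-0.55,"z":-0.1,"wx":0,"wy":0,"wz":-0.37,"fingers":1},{"x":0.63,"y":-0.55,"z":-0.1,"wx":0,"wy":0,"wz":-0.37,"fingers":1},{"x":0.63,"y":-0.55,"z":-0.1,"wx":0,"wy":0,"wz":-0.37,"fingers":1},{"x":0.63,"y":-0.55,"z":-0.1,"wx":0,"wy":0,"wz":-0.37,"fingers":1},{"x":0.63,"y":-0.55,"z":-0.1,"wx":0,"wy":0,"wz":-0.37,"fingers":1},{"x":0.63,"y":-0.55,"z":-0.1,"wx":0,"wy":0,"wz":-0.37,"fingers":1}]'
python3 - <<'E'
from h import *
im,k=shot('wrist','w1'); st()
marks('wrist',['housing','tray','spare'],k)
E
```

```text
t: 2.43
tool_pos: [0.5603, 0.2556, 0.2006]
tool_rot: [3.142, 0.002, 1.573]
force: [0.0, -0.1, -0.6]
width: 0.085
grasp_force: 0.0
{'t': 2.4833, 'tool_pos': [0.5589, 0.2583, 0.2008], 'tool_rot': [-3.1411, 0.0005, 1.5767], 'force': [-0.1381, 1.1814, 0.2549], 'width': 0.0851, 'grasp_force': 0.0, 'joint_positions': [-0.8163, 0.3988, 0.451, 1.4612, -0.1752, 1.3223, -0.347]}
wrist housing 0.93 [0.5632 0.2518 0.0076]
wrist tray 0.59 [0.5612 0.2169 0.0026]
wrist spare 0.57 [0.5593 0.1905 0.0037]
```

View pics/w1.png

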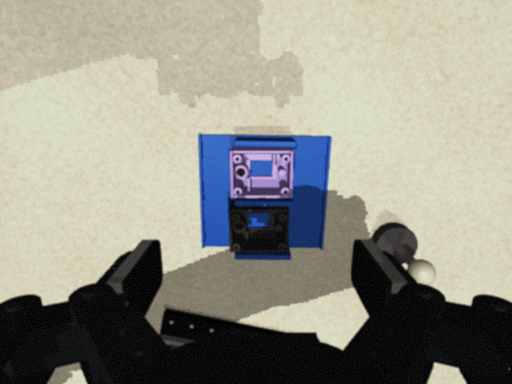

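```bash
cat >> h.py <<'E'
def lav(im,k,z,box=None):
    hsv=cv2.cvtColor(im,cv2.COLOR_BGR2HSV); m=cv2.inRange(hsv,(120,25,75),(160,150,255))
    if box: 
        q=np.zeros_like(m); q[box[2]:box[3],box[0]:box[1]]=m[box[2]:box[3],box[0]:box[1]]; m=q
    m=cv2.morphologyEx(m,cv2.MORPH_CLOSE,np.ones((7,7)))
    c=max(cv2.findContours(m,0,1)[0],key=cv2.contourArea)
    print('px',cv2.boundingRect(c))
    w=np.array([pix2w(k,u,v,z)[:2] for u,v in c[:,0]],np.float32)
    print('lav',np.round(cv2.minAreaRect(w*1000)[0],1),np.round(cv2.minAreaRect(w*1000)[1:][0],1),round(cv2.minAreaRect(w*1000)[2],1))
E
python3 - <<'E'
from h import *
k=cal('wrist'); im=cv2.imread('pics/w1.png'); lav(im,k,.04)
k=cal('top'); im=cv2.imread('pics/top0.png'); lav(im,k,.04,(125,160,170,225))
print(cal('wrist')[1], -cal('wrist')[1].T@cal('wrist')[2])
E
```

```text
px (229, 147, 65, 52)
lav [561.8 260.2] [62.4 51.3] 0.6
px (134, 184, 22, 28)
lav [565.1 252.2] [61.4 47.4] 0.2
[[ 9.99940382e-01  1.09136691e-02  3.52615425e-04]
 [ 1.04165897e-02 -9.63087449e-01  2.68987100e-01]
 [ 3.27523569e-03 -2.68967390e-01 -9.63143715e-01]] [0.55634089 0.32870859 0.34574476]
```

```bash
python3 -m crank '[{"x":0.02,"y":-0.02,"z":-0.1,"wx":0,"wy":0,"wz":0,"fingers":1},{"x":0.02,"y":-0.02,"z":-0.2,"wx":0,"wy":0,"wz":0,"fingers":1},{"x":0.02,"y":-0.02,"z":-0.3,"wx":0,"wy":0,"wz":0,"fingers":1},{"x":0.02,"y":-0.02,"z":-0.3,"wx":0,"wy":0,"wz":0,"fingers":1},{"x":0.02,"y":-0.02,"z":-0.3,"wx":0,"wy":0,"wz":0,"fingers":1},{"x":0.02,"y":-0.02,"z":-0.3,"wx":0,"wy":0,"wz":0,"fingers":1},{"x":0.02,"y":-0.02,"z":-0.3,"wx":0,"wy":0,"wz":0,"fingers":1},{"x":0.02,"y":-0.02,"z":-0.3,"wx":0,"wy":0,"wz":0,"fingers":1}]'
python3 - <<'E'
from h import *
im,k=shot('wrist','w2'); st()
marks('wrist',['housing','tray'],k); lav(im,k,.038)
im,k=shot('wrist'); marks('wrist',['housing'],k); lav(im,k,.038)
K,R,t=k
p=np.array(env.state()['tool_pos']); q=K@(R@p+t); print(q[:2]/q[2])
E
```

```text
t: 3.3
tool_pos: [0.5654, 0.2542, 0.1136]
tool_rot: [3.138, -0.002, 1.579]
force: [-0.2, -0.4, -0.4]
width: 0.0854
grasp_force: 0.0
{'t': 3.35, 'tool_pos': [0.5652, 0.2539, 0.1133], 'tool_rot': [3.139, -0.0017, 1.5791], 'force': [0.8264, 0.2492, -0.0274], 'width': 0.0855, 'grasp_force': 0.0, 'joint_positions': [-0.7929, 0.4725, 0.4333, 1.5634, -0.2115, 1.1493, -0.3068]}
wrist housing 0.91 [0.5648 0.2508 0.0074]
wrist tray 0.7 [0.5651 0.22   0.0035]
px (212, 162, 89, 70)
lav [564.9 253.9] [52.1 62.7] 89.7
wrist housing 0.7 [0.563  0.2506 0.009 ]
px (213, 161, 89, 71)
lav [564.9 254.2] [62.7 52.6] 0.0
[256.20698402 242.30637163]
```

View pics/w2.png

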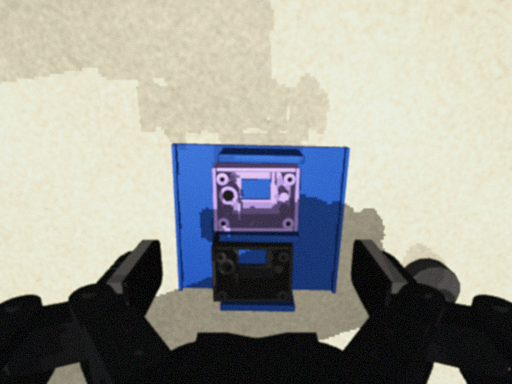

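```bash
python3 -m crank '[{"x":0,"y":-0.006,"z":-0.08,"wx":0,"wy":0,"wz":-0.005,"fingers":1},{"x":0,"y":-0.006,"z":-0.16,"wx":0,"wy":0,"wz":-0.005,"fingers":1},{"x":0,"y":-0.006,"z":-0.22,"wx":0,"wy":0,"wz":-0.005,"fingers":1},{"x":0,"y":-0.006,"z":-0.27,"wx":0,"wy":0,"wz":-0.005,"fingers":1},{"x":0,"y":-0.006,"z":-0.31,"wx":0,"wy":0,"wz":-0.005,"fingers":1},{"x":0,"y":-0.006,"z":-0.34,"wx":0,"wy":0,"wz":-0.005,"fingers":1},{"x":0,"y":-0.006,"z":-0.36,"wx":0,"wy":0,"wz":-0.005,"fingers":1},{"x":0,"y":-0.006,"z":-0.36,"wx":0,"wy":0,"wz":-0.005,"fingers":1}]' 30
python3 -m crank '[{"x":0,"y":0,"z":0,"wx":0,"wy":0,"wz":0,"fingers":0.85},{"x":0,"y":0,"z":0,"wx":0,"wy":0,"wz":0,"fingers":0.8},{"x":0,"y":0,"z":0,"wx":0,"wy":0,"wz":0,"fingers":0.75},{"x":0,"y":0,"z":0,"wx":0,"wy":0,"wz":0,"fingers":0.7},{"x":0,"y":0,"z":0,"wx":0,"wy":0,"wz":0,"fingers":0.65},{"x":0,"y":0,"z":0,"wx":0,"wy":0,"wz":0,"fingers":0.6},{"x":0,"y":0,"z":0,"wx":0,"wy":0,"wz":0,"fingers":0.6},{"x":0,"y":0,"z":0,"wx":0,"wy":0,"wz":0,"fingers":0.6}]' 30
```

```text
t: 4.22
tool_pos: [0.5638, 0.2513, 0.0022]
tool_rot: [-3.14, 0.001, 1.571]
force: [-1.3, 0.5, 0.4]
width: 0.0854
grasp_force: 0.0
t: 4.88
tool_pos: [0.565, 0.2518, 0.0044]
tool_rot: [3.14, -0.001, 1.571]
force: [-1.0, 0.8, 6.1]
width: 0.0615
grasp_force: 34.1
```

```bash
python3 -m crank '[{"x":0,"y":0,"z":0.01,"wx":0,"wy":0,"wz":0,"fingers":0.6},{"x":0,"y":0,"z":0.03,"wx":0,"wy":0,"wz":0,"fingers":0.6},{"x":0,"y":0,"z":0.07,"wx":0,"wy":0,"wz":0,"fingers":0.6},{"x":0,"y":0,"z":0.12,"wx":0,"wy":0,"wz":0,"fingers":0.6},{"x":0,"y":0,"z":0.18,"wx":0,"wy":0,"wz":0,"fingers":0.6},{"x":0,"y":0,"z":0.24,"wx":0,"wy":0,"wz":0,"fingers":0.6},{"x":0,"y":0,"z":0.3,"wx":0,"wy":0,"wz":0,"fingers":0.6},{"x":0,"y":0,"z":0.36,"wx":0,"wy":0,"wz":0,"fingers":0.6}]'
python3 - <<'E'
from h import *
im,k=shot('wrist'); st(); lav(im,k,.15); cv2.imwrite('pics/w3.png',im)
E
```

```text
t: 5.55
tool_pos: [0.5643, 0.2514, 0.1132]
tool_rot: [3.141, -0.0, 1.571]
force: [0.2, 0.7, -0.0]
width: 0.061
grasp_force: 33.4
{'t': 5.6, 'tool_pos': [0.5663, 0.2521, 0.1173], 'tool_rot': [3.1363, -0.0031, 1.571], 'force': [2.4646, 0.5941, 2.8071], 'width': 0.0614, 'grasp_force': 33.427, 'joint_positions': [-0.7932, 0.4673, 0.4377, 1.5617, -0.2113, 1.1534, -0.3117]}
px (173, 196, 168, 136)
lav [564.1 258.4] [61.3 56.5] 0.6
```

```bash
python3 -m crank '[{"x":-0.01,"y":-0.05,"z":0,"wx":0,"wy":0,"wz":0,"fingers":0.6},{"x":-0.02,"y":-0.16,"z":0,"wx":0,"wy":0,"wz":-0.02,"fingers":0.6},{"x":-0.04,"y":-0.28,"z":0,"wx":0,"wy":0,"wz":-0.04,"fingers":0.6},{"x":-0.05,"y":-0.4,"z":0,"wx":0,"wy":0,"wz":-0.06,"fingers":0.6},{"x":-0.06,"y":-0.52,"z":0,"wx":0,"wy":0,"wz":-0.07,"fingers":0.6},{"x":-0.065,"y":-0.64,"z":0,"wx":0,"wy":0,"wz":-0.075,"fingers":0.6},{"x":-0.07,"y":-0.75,"z":0,"wx":0,"wy":0,"wz":-0.08,"fingers":0.6},{"x":-0.07,"y":-0.85,"z":0,"wx":0,"wy":0,"wz":-0.08,"fingers":0.6}]'
python3 -m crank '[{"x":-0.01,"y":-0.1,"z":0,"wx":0,"wy":0,"wz":-0.01,"fingers":0.6},{"x":-0.02,"y":-0.22,"z":0,"wx":0,"wy":0,"wz":-0.02,"fingers":0.6},{"x":-0.03,"y":-0.34,"z":0,"wx":0,"wy":0,"wz":-0.04,"fingers":0.6},{"x":-0.045,"y":-0.46,"z":0,"wx":0,"wy":0,"wz":-0.06,"fingers":0.6},{"x":-0.055,"y":-0.58,"z":0,"wx":0,"wy":0,"wz":-0.07,"fingers":0.6},{"x":-0.065,"y":-0.7,"z":0,"wx":0,"wy":0,"wz":-0.075,"fingers":0.6},{"x":-0.065,"y":-0.84,"z":0,"wx":0,"wy":0,"wz":-0.075,"fingers":0.6},{"x":-0.065,"y":-0.84,"z":0,"wx":0,"wy":0,"wz":-0.075,"fingers":0.6}]'
```

```text
t: 6.27
tool_pos: [0.5428, -0.006, 0.1122]
tool_rot: [3.141, -0.0, 1.449]
force: [1.1, -0.5, -0.4]
width: 0.0613
grasp_force: 33.4
t: 6.93
tool_pos: [0.5208, -0.2659, 0.1129]
tool_rot: [3.139, 0.005, 1.328]
force: [-2.3, -1.5, 0.2]
width: 0.0614
grasp_force: 33.4
```

```bash
python3 -m crank '[{"x":0,"y":0.03,"z":-0.07,"wx":0,"wy":0,"wz":0,"fingers":0.6},{"x":0,"y":0.03,"z":-0.14,"wx":0,"wy":0,"wz":0,"fingers":0.6},{"x":0,"y":0.03,"z":-0.2,"wx":0,"wy":0,"wz":0,"fingers":0.6},{"x":0,"y":0.03,"z":-0.25,"wx":0,"wy":0,"wz":0,"fingers":0.6},{"x":0,"y":0.03,"z":-0.29,"wx":0,"wy":0,"wz":0,"fingers":0.6},{"x":0,"y":0.03,"z":-0.32,"wx":0,"wy":0,"wz":0,"fingers":0.6},{"x":0,"y":0.03,"z":-0.34,"wx":0,"wy":0,"wz":0,"fingers":0.6},{"x":0,"y":0.03,"z":-0.34,"wx":0,"wy":0,"wz":0,"fingers":0.6}]'
python3 -m crank '[{"x":0,"y":0,"z":-0.005,"wx":0,"wy":0,"wz":0,"fingers":0.6},{"x":0,"y":0,"z":-0.008,"wx":0,"wy":0,"wz":0,"fingers":0.6},{"x":0,"y":0,"z":-0.011,"wx":0,"wy":0,"wz":0,"fingers":0.6},{"x":0,"y":0,"z":-0.014,"wx":0,"wy":0,"wz":0,"fingers":0.6},{"x":0,"y":0,"z":-0.017,"wx":0,"wy":0,"wz":0,"fingers":0.6},{"x":0,"y":0,"z":-0.019,"wx":0,"wy":0,"wz":0,"fingers":0.6},{"x":0,"y":0,"z":-0.019,"wx":0,"wy":0,"wz":0,"fingers":0.6},{"x":0,"y":0,"z":-0.019,"wx":0,"wy":0,"wz":0,"fingers":0.6}]'
```

```text
t: 7.6
tool_pos: [0.5234, -0.2462, 0.0085]
tool_rot: [-3.14, -0.0, 1.339]
force: [0.1, -0.1, 0.1]
width: 0.0613
grasp_force: 33.4
t: 8.27
tool_pos: [0.5241, -0.2466, 0.0044]
tool_rot: [3.141, -0.0, 1.339]
force: [-2.7, 1.2, 6.4]
width: 0.0617
grasp_force: 34.2
```

```bash
python3 -m crank '[{"x":0,"y":0,"z":0,"wx":0,"wy":0,"wz":0,"fingers":0.75},{"x":0,"y":0,"z":0,"wx":0,"wy":0,"wz":0,"fingers":0.8},{"x":0,"y":0,"z":0,"wx":0,"wy":0,"wz":0,"fingers":0.85},{"x":0,"y":0,"z":0,"wx":0,"wy":0,"wz":0,"fingers":0.9},{"x":0,"y":0,"z":0,"wx":0,"wy":0,"wz":0,"fingers":0.95},{"x":0,"y":0,"z":0,"wx":0,"wy":0,"wz":0,"fingers":1},{"x":0,"y":0,"z":0,"wx":0,"wy":0,"wz":0,"fingers":1},{"x":0,"y":0,"z":0,"wx":0,"wy":0,"wz":0,"fingers":1}]'
python3 -m crank '[{"x":0,"y":0,"z":0.06,"wx":0,"wy":0,"wz":0,"fingers":1},{"x":0,"y":0,"z":0.14,"wx":0,"wy":0,"wz":0,"fingers":1},{"x":0,"y":0,"z":0.24,"wx":0,"wy":0,"wz":0,"fingers":1},{"x":0,"y":0,"z":0.34,"wx":0,"wy":0,"wz":0.05,"fingers":1},{"x":0,"y":0,"z":0.36,"wx":0,"wy":0,"wz":0.13,"fingers":1},{"x":0,"y":0,"z":0.36,"wx":0,"wy":0,"wz":0.21,"fingers":1},{"x":0,"y":0,"z":0.36,"wx":0,"wy":0,"wz":0.29,"fingers":1},{"x":0,"y":0,"z":0.36,"wx":0,"wy":0,"wz":0.37,"fingers":1}]'
python3 -m crank '[{"x":0,"y":0,"z":0,"wx":0,"wy":0,"wz":0.08,"fingers":1},{"x":0,"y":0,"z":0,"wx":0,"wy":0,"wz":0.16,"fingers":1},{"x":0,"y":0,"z":0,"wx":0,"wy":0,"wz":0.24,"fingers":1},{"x":0,"y":0,"z":0,"wx":0,"wy":0,"wz":0.32,"fingers":1},{"x":0,"y":0,"z":0,"wx":0,"wy":0,"wz":0.4,"fingers":1},{"x":0,"y":0,"z":0,"wx":0,"wy":0,"wz":0.48,"fingers":1},{"x":0,"y":0,"z":0,"wx":0,"wy":0,"wz":0.56,"fingers":1},{"x":0,"y":0,"z":0,"wx":0,"wy":0,"wz":0.64,"fingers":1}]'
python3 -m crank '[{"x":0,"y":0,"z":0,"wx":0,"wy":0,"wz":0.04,"fingers":1},{"x":0,"y":0,"z":0,"wx":0,"wy":0,"wz":0.04,"fingers":1},{"x":0,"y":0,"z":0,"wx":0,"wy":0,"wz":0.04,"fingers":1},{"x":0,"y":0,"z":0,"wx":0,"wy":0,"wz":0.04,"fingers":1},{"x":0,"y":0,"z":0,"wx":0,"wy":0,"wz":0.04,"fingers":1},{"x":0,"y":0,"z":0,"wx":0,"wy":0,"wz":0.04,"fingers":1},{"x":0,"y":0,"z":0,"wx":0,"wy":0,"wz":0.04,"fingers":1},{"x":0,"y":0,"z":0,"wx":0,"wy":0,"wz":0.04,"fingers":1}]'
python3 - <<'E'
from h import *
im,k=shot('wrist','w4'); st()
marks('wrist',['housing','mat'],k); lav(im,k,.038)
im,k=shot('top','top4'); marks('top',['housing'],k)
E
```

```text
t: 8.93
tool_pos: [0.5238, -0.2465, 0.0036]
tool_rot: [-3.142, -0.0, 1.339]
force: [-0.1, -0.1, 0.4]
width: 0.0854
grasp_force: 0.0
t: 9.6
tool_pos: [0.5239, -0.2465, 0.112]
tool_rot: [3.141, 0.0, 1.9]
force: [-0.3, 0.4, -0.8]
width: 0.0853
grasp_force: 0.0
t: 10.27
tool_pos: [0.5237, -0.2465, 0.1115]
tool_rot: [-3.142, -0.0, 2.86]
force: [0.7, -0.1, -0.1]
width: 0.0853
grasp_force: 0.0
t: 10.93
tool_pos: [0.5238, -0.2464, 0.1116]
tool_rot: [-3.141, -0.0, 2.914]
force: [-0.2, -0.8, -0.5]
width: 0.0855
grasp_force: 0.0
{'t': 10.9833, 'tool_pos': [0.5238, -0.2464, 0.1116], 'tool_rot': [-3.1416, -0.0001, 2.9136], 'force': [0.3318, -0.3685, -0.2805], 'width': 0.0854, 'grasp_force': 0.0, 'joint_positions': [0.1026, 0.3829, 0.3573, 1.6755, -0.1464, 1.1097, 1.8443]}
wrist housing 0.68 [ 0.5252 -0.2468  0.0088]
wrist mat 0.55 [ 0.5219 -0.2543  0.0037]
px (225, 151, 70, 90)
lav [ 522.6 -245.1] [49.2 66.6] 76.9
top housing 0.8 [ 0.5275 -0.2462  0.0041]
```

View pics/w4.png

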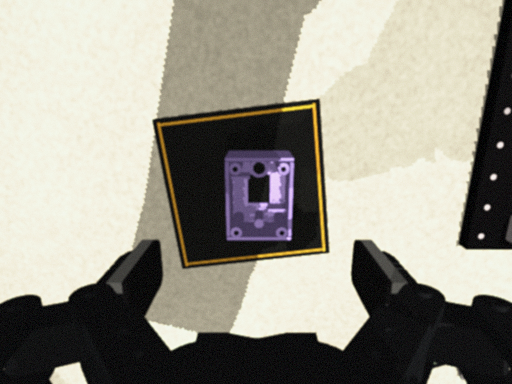

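```bash
python3 -m crank '[{"x":0,"y":0,"z":-0.08,"wx":0,"wy":0,"wz":0,"fingers":1},{"x":0,"y":0,"z":-0.16,"wx":0,"wy":0,"wz":0,"fingers":1},{"x":0,"y":0,"z":-0.22,"wx":0,"wy":0,"wz":0,"fingers":1},{"x":0,"y":0,"z":-0.27,"wx":0,"wy":0,"wz":0,"fingers":1},{"x":0,"y":0,"z":-0.31,"wx":0,"wy":0,"wz":0,"fingers":1},{"x":0,"y":0,"z":-0.34,"wx":0,"wy":0,"wz":0,"fingers":1},{"x":0,"y":0,"z":-0.355,"wx":0,"wy":0,"wz":0,"fingers":1},{"x":0,"y":0,"z":-0.355,"wx":0,"wy":0,"wz":0,"fingers":1}]' 30
python3 -m crank '[{"x":0,"y":0,"z":0,"wx":0,"wy":0,"wz":0,"fingers":0.8},{"x":0,"y":0,"z":0,"wx":0,"wy":0,"wz":0,"fingers":0.7},{"x":0,"y":0,"z":0,"wx":0,"wy":0,"wz":0,"fingers":0.64},{"x":0,"y":0,"z":0,"wx":0,"wy":0,"wz":0,"fingers":0.6},{"x":0,"y":0,"z":0,"wx":0,"wy":0,"wz":0,"fingers":0.56},{"x":0,"y":0,"z":0,"wx":0,"wy":0,"wz":0,"fingers":0.52},{"x":0,"y":0,"z":0,"wx":0,"wy":0,"wz":0,"fingers":0.48},{"x":0,"y":0,"z":0,"wx":0,"wy":0,"wz":0,"fingers":0.44}]' 30
```

```text
t: 11.85
tool_pos: [0.5234, -0.2463, 0.0043]
tool_rot: [3.142, -0.001, 2.914]
force: [0.3, 0.6, -0.7]
width: 0.0853
grasp_force: 0.0
t: 12.52
tool_pos: [0.5243, -0.2465, 0.0058]
tool_rot: [3.142, 0.001, 2.914]
force: [-0.4, 0.9, 5.2]
width: 0.0478
grasp_force: 31.9
```

```bash
python3 -m crank '[{"x":0,"y":0,"z":0.01,"wx":0,"wy":0,"wz":0,"fingers":0.44},{"x":0,"y":0,"z":0.03,"wx":0,"wy":0,"wz":0,"fingers":0.44},{"x":0,"y":0,"z":0.07,"wx":0,"wy":0,"wz":0,"fingers":0.44},{"x":0,"y":0,"z":0.14,"wx":0,"wy":0,"wz":0,"fingers":0.44},{"x":0,"y":0,"z":0.22,"wx":0,"wy":0,"wz":0,"fingers":0.44},{"x":0,"y":0,"z":0.3,"wx":0,"wy":0,"wz":0,"fingers":0.44},{"x":0,"y":0,"z":0.36,"wx":0,"wy":0,"wz":0,"fingers":0.44},{"x":0,"y":0,"z":0.38,"wx":0,"wy":0,"wz":0,"fingers":0.44}]'
python3 -m crank '[{"x":0.01,"y":0.06,"z":0,"wx":0,"wy":0,"wz":0,"fingers":0.44},{"x":0.03,"y":0.18,"z":0,"wx":0,"wy":0,"wz":0,"fingers":0.44},{"x":0.045,"y":0.3,"z":0,"wx":0,"wy":0,"wz":0,"fingers":0.44},{"x":0.06,"y":0.42,"z":0,"wx":0,"wy":0,"wz":0,"fingers":0.44},{"x":0.08,"y":0.54,"z":0,"wx":0,"wy":0,"wz":0,"fingers":0.44},{"x":0.09,"y":0.64,"z":0,"wx":0,"wy":0,"wz":0,"fingers":0.44},{"x":0.1,"y":0.72,"z":0,"wx":0,"wy":0,"wz":0,"fingers":0.44},{"x":0.107,"y":0.78,"z":0,"wx":0,"wy":0,"wz":0,"fingers":0.44}]'
python3 -m crank '[{"x":0,"y":0,"z":0,"wx":0,"wy":0,"wz":0,"fingers":0.44},{"x":0,"y":0,"z":0,"wx":0,"wy":0,"wz":0,"fingers":0.44},{"x":0,"y":0,"z":0,"wx":0,"wy":0,"wz":0,"fingers":0.44},{"x":0,"y":0,"z":0,"wx":0,"wy":0,"wz":0,"fingers":0.44},{"x":0,"y":0,"z":0,"wx":0,"wy":0,"wz":0,"fingers":0.44},{"x":0,"y":0,"z":0,"wx":0,"wy":0,"wz":0,"fingers":0.44},{"x":0,"y":0,"z":0,"wx":0,"wy":0,"wz":0,"fingers":0.44},{"x":0,"y":0,"z":0,"wx":0,"wy":0,"wz":0,"fingers":0.44}]'
python3 - <<'E'
from h import *
im,k=shot('wrist','w5'); st()
marks('wrist',['housing','fixture','stop_face','pad_face','jaw_knob'],k)
E
```

```text
t: 13.18
tool_pos: [0.5253, -0.2475, 0.1234]
tool_rot: [-3.141, 0.006, 2.913]
force: [0.0, -1.3, 0.1]
width: 0.0477
grasp_force: 31.3
t: 13.85
tool_pos: [0.5556, -0.0091, 0.1188]
tool_rot: [3.141, -0.001, 2.917]
force: [0.6, -0.3, -1.5]
width: 0.0476
grasp_force: 31.3
t: 14.52
tool_pos: [0.5559, -0.0129, 0.1191]
tool_rot: [-3.142, -0.0, 2.913]
force: [-1.2, 0.2, -1.2]
width: 0.0476
grasp_force: 31.3
{'t': 14.5667, 'tool_pos': [0.5559, -0.0127, 0.1191], 'tool_rot': [-3.1415, -0.0, 2.9135], 'force': [-0.9873, 0.566, -1.176], 'width': 0.0476, 'grasp_force': 31.2739, 'joint_positions': [-0.2421, 0.321, 0.2533, 1.7258, -0.0885, 1.106, 1.3811]}
wrist housing 0.8 [ 0.5578 -0.0129  0.122 ]
wrist housing 0.26 [ 0.5971 -0.0205  0.0286]
wrist fixture 0.59 [ 0.5447 -0.0123  0.0033]
wrist stop_face 0.65 [ 0.5964 -0.0224  0.0271]
wrist pad_face 0.79 [ 0.5159 -0.0051  0.0303]
wrist jaw_knob 0.79 [0.4709 0.0055 0.0565]
```

View pics/w5.png

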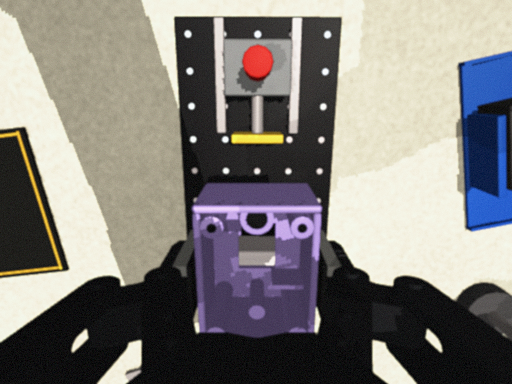

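```bash
python3 -m crank '[{"x":0,"y":0,"z":-0.07,"wx":0,"wy":0,"wz":0,"fingers":0.44},{"x":0,"y":0,"z":-0.14,"wx":0,"wy":0,"wz":0,"fingers":0.44},{"x":0,"y":0,"z":-0.2,"wx":0,"wy":0,"wz":0,"fingers":0.44},{"x":0,"y":0,"z":-0.25,"wx":0,"wy":0,"wz":0,"fingers":0.44},{"x":0,"y":0,"z":-0.29,"wx":0,"wy":0,"wz":0,"fingers":0.44},{"x":0,"y":0,"z":-0.31,"wx":0,"wy":0,"wz":0,"fingers":0.44},{"x":0,"y":0,"z":-0.325,"wx":0,"wy":0,"wz":0,"fingers":0.44},{"x":0,"y":0,"z":-0.335,"wx":0,"wy":0,"wz":0,"fingers":0.44}]'
python3 -m crank '[{"x":0,"y":0,"z":-0.005,"wx":0,"wy":0,"wz":0,"fingers":0.44},{"x":0,"y":0,"z":-0.008,"wx":0,"wy":0,"wz":0,"fingers":0.44},{"x":0,"y":0,"z":-0.011,"wx":0,"wy":0,"wz":0,"fingers":0.44},{"x":0,"y":0,"z":-0.014,"wx":0,"wy":0,"wz":0,"fingers":0.44},{"x":0,"y":0,"z":-0.016,"wx":0,"wy":0,"wz":0,"fingers":0.44},{"x":0,"y":0,"z":-0.018,"wx":0,"wy":0,"wz":0,"fingers":0.44},{"x":0,"y":0,"z":-0.018,"wx":0,"wy":0,"wz":0,"fingers":0.44},{"x":0,"y":0,"z":-0.018,"wx":0,"wy":0,"wz":0,"fingers":0.44}]'
```

```text
t: 15.48
tool_pos: [0.5562, -0.0125, 0.0185]
tool_rot: [-3.142, 0.0, 2.914]
force: [-0.8, 0.3, -1.6]
width: 0.0479
grasp_force: 31.3
t: 16.15
tool_pos: [0.5561, -0.0124, 0.0138]
tool_rot: [3.141, 0.0, 2.914]
force: [-3.0, 0.0, 6.0]
width: 0.0476
grasp_force: 31.9
```

```bash
python3 -m crank '[{"x":0,"y":0,"z":0,"wx":0,"wy":0,"wz":0,"fingers":0.6},{"x":0,"y":0,"z":0,"wx":0,"wy":0,"wz":0,"fingers":0.66},{"x":0,"y":0,"z":0,"wx":0,"wy":0,"wz":0,"fingers":0.72},{"x":0,"y":0,"z":0,"wx":0,"wy":0,"wz":0,"fingers":0.8},{"x":0,"y":0,"z":0,"wx":0,"wy":0,"wz":0,"fingers":0.9},{"x":0,"y":0,"z":0,"wx":0,"wy":0,"wz":0,"fingers":0.9},{"x":0,"y":0,"z":0,"wx":0,"wy":0,"wz":0,"fingers":0.9},{"x":0,"y":0,"z":0,"wx":0,"wy":0,"wz":0,"fingers":0.9}]'
python3 -m crank '[{"x":0,"y":0,"z":0.04,"wx":0,"wy":0,"wz":0,"fingers":0.9},{"x":0,"y":0,"z":0.1,"wx":0,"wy":0,"wz":0,"fingers":0.9},{"x":0,"y":0,"z":0.18,"wx":0,"wy":0,"wz":0,"fingers":0.9},{"x":0,"y":0,"z":0.26,"wx":0,"wy":0,"wz":0,"fingers":0.9},{"x":0,"y":0,"z":0.34,"wx":0,"wy":0,"wz":0,"fingers":0.9},{"x":0,"y":0,"z":0.36,"wx":0,"wy":0,"wz":0,"fingers":0.9},{"x":0,"y":0,"z":0.36,"wx":0,"wy":0,"wz":0,"fingers":0.9},{"x":0,"y":0,"z":0.36,"wx":0,"wy":0,"wz":0,"fingers":0.9}]'
python3 - <<'E'
from h import *
im,k=shot('wrist','w6'); st()
marks('wrist',['housing','stop_face','pad_face','jaw_knob'],k); lav(im,k,.046)
im,k=shot('top'); marks('top',['housing','jaw_knob'],k)
E
```

```text
t: 16.82
tool_pos: [0.5559, -0.0124, 0.0131]
tool_rot: [-3.142, -0.0, 2.914]
force: [-0.1, 0.4, -0.1]
width: 0.0772
grasp_force: 0.0
t: 17.48
tool_pos: [0.5559, -0.0124, 0.1215]
tool_rot: [3.141, 0.001, 2.914]
force: [0.8, -0.3, -0.6]
width: 0.0772
grasp_force: 0.0
{'t': 17.5333, 'tool_pos': [0.5553, -0.0124, 0.1205], 'tool_rot': [-3.1413, -0.0012, 2.914], 'force': [-0.897, 0.0652, -1.225], 'width': 0.0768, 'grasp_force': 0.0, 'joint_positions': [-0.2438, 0.3192, 0.2545, 1.7248, -0.0883, 1.11, 1.381]}
wrist housing 0.58 [ 0.5534 -0.0126  0.0152]
wrist stop_face 0.76 [ 0.595  -0.0237  0.0281]
wrist pad_face 0.93 [ 0.5179 -0.0021  0.032 ]
px (222, 150, 70, 90)
lav [554.2 -12.7] [49.4 67. ] 77.0
```

View pics/w6.png

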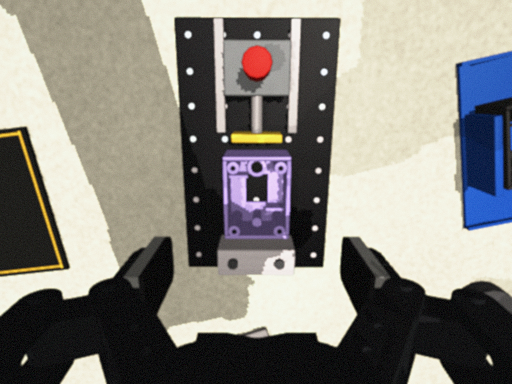

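```bash
python3 - <<'E'
from h import *
k=cal('wrist'); im=cv2.imread('pics/w6.png'); hsv=cv2.cvtColor(im,cv2.COLOR_BGR2HSV)
m=cv2.inRange(hsv,(0,150,80),(10,255,255))|cv2.inRange(hsv,(170,150,80),(180,255,255))
n,_,s,c=cv2.connectedComponentsWithStats(m); i=1+s[1:,4].argmax(); print(c[i],s[i])
v=s[i,1]+s[i,3]/2
for z in (.07,.06): print(pix2w(k,*c[i],z))
# pad top-edge z=.038ish and plate side edges
print('pad',pix2w(k,257,141,.035),'stop edge',pix2w(k,257,238,.042))
K,R,t=k
q=K@(R@np.array([.4685,.0085,.070])+t);print(q[:2]/q[2])
E
```

```text
[256.50836551  62.15572716] [242  46  30  33 777]
[0.46830239 0.00702989 0.07      ]
[0.46723411 0.00726534 0.06      ]
pad [ 0.51628242 -0.00377202  0.035     ] stop edge [ 0.5869864  -0.02013357  0.042     ]
[259.08888086  61.89409405]
```

```bash
python3 -m crank '[{"x":-0.1,"y":0.02,"z":0,"wx":0,"wy":0,"wz":0,"fingers":0.7},{"x":-0.2,"y":0.045,"z":0,"wx":0,"wy":0,"wz":0,"fingers":0.6},{"x":-0.292,"y":0.068,"z":0,"wx":0,"wy":0,"wz":0,"fingers":0.6},{"x":-0.292,"y":0.068,"z":0,"wx":0,"wy":0,"wz":0,"fingers":0.6},{"x":-0.292,"y":0.068,"z":-0.05,"wx":0,"wy":0,"wz":0,"fingers":0.6},{"x":-0.292,"y":0.068,"z":-0.09,"wx":0,"wy":0,"wz":0,"fingers":0.6},{"x":-0.292,"y":0.068,"z":-0.1,"wx":0,"wy":0,"wz":0,"fingers":0.6},{"x":-0.292,"y":0.068,"z":-0.1,"wx":0,"wy":0,"wz":0,"fingers":0.6}]' 50
python3 - <<'E'
from h import *
im,k=shot('wrist','w7'); st()
K,R,t=k
for p in ([.4685,.0078,.07],env.state()['tool_pos']): q=K@(R@np.array(p)+t);print(q[:2]/q[2])
im,k=shot('scene'); u=k[0]@(k[1]@np.array([.5,0,.05])+k[2]); u=(u[:2]/u[2]).astype(int)
cv2.imwrite('pics/s7.png',cv2.resize(im[u[1]-50:u[1]+50,u[0]-65:u[0]+65],None,fx=5,fy=5,interpolation=2))
E
```

```text
t: 18.55
tool_pos: [0.4677, 0.0078, 0.0904]
tool_rot: [-3.141, -0.002, 2.914]
force: [0.5, -0.6, 0.1]
width: 0.0514
grasp_force: 0.0
{'t': 18.6, 'tool_pos': [0.4682, 0.0078, 0.0911], 'tool_rot': [-3.1411, -0.0008, 2.9136], 'force': [0.3007, 0.0434, 0.2516], 'width': 0.0516, 'grasp_force': 0.0, 'joint_positions': [-0.2995, 0.1741, 0.2362, 1.9764, -0.048, 0.9972, 1.3023]}
[258.02929264 229.22170074]
[258.05779479 245.36944687]
```

View pics/s7.png

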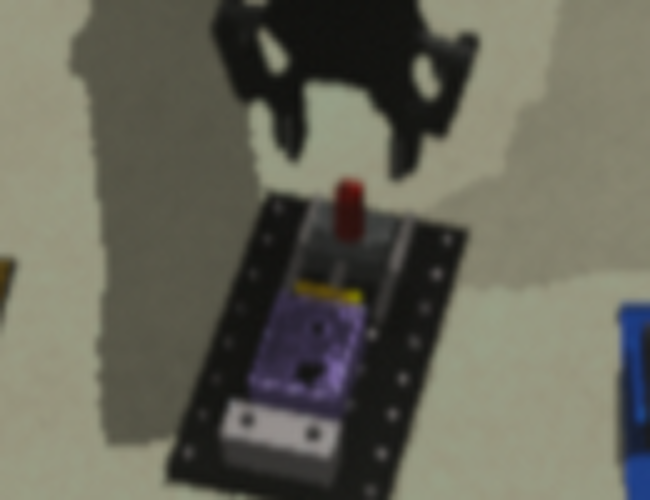

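```bash
python3 -m crank '[{"x":0,"y":0,"z":-0.05,"wx":0,"wy":0,"wz":0,"fingers":0.6},{"x":0,"y":0,"z":-0.09,"wx":0,"wy":0,"wz":0,"fingers":0.6},{"x":0,"y":0,"z":-0.12,"wx":0,"wy":0,"wz":0,"fingers":0.6},{"x":0,"y":0,"z":-0.145,"wx":0,"wy":0,"wz":0,"fingers":0.6},{"x":0,"y":0,"z":-0.16,"wx":0,"wy":0,"wz":0,"fingers":0.6},{"x":0,"y":0,"z":-0.165,"wx":0,"wy":0,"wz":0,"fingers":0.6},{"x":0,"y":0,"z":-0.165,"wx":0,"wy":0,"wz":0,"fingers":0.5},{"x":0,"y":0,"z":-0.165,"wx":0,"wy":0,"wz":0,"fingers":0.4}]' 50
python3 -m crank '[{"x":0,"y":0,"z":0,"wx":0,"wy":0,"wz":0,"fingers":0.3},{"x":0,"y":0,"z":0,"wx":0,"wy":0,"wz":0,"fingers":0.2},{"x":0,"y":0,"z":0,"wx":0,"wy":0,"wz":0,"fingers":0.1},{"x":0,"y":0,"z":0,"wx":0,"wy":0,"wz":0,"fingers":0.1},{"x":0,"y":0,"z":0,"wx":0,"wy":0,"wz":0,"fingers":0.1},{"x":0,"y":0,"z":0,"wx":0,"wy":0,"wz":0,"fingers":0.1},{"x":0,"y":0,"z":0,"wx":0,"wy":0,"wz":0,"fingers":0.1},{"x":0,"y":0,"z":0,"wx":0,"wy":0,"wz":0,"fingers":0.1}]' 50
```

```text
t: 19.32
tool_pos: [0.4686, 0.0079, 0.0421]
tool_rot: [3.141, 0.0, 2.914]
force: [0.4, 0.1, -0.5]
width: 0.0344
grasp_force: 0.0
t: 19.98
tool_pos: [0.4687, 0.0079, 0.0423]
tool_rot: [3.141, 0.001, 2.914]
force: [-2.0, 0.9, 5.7]
width: 0.0165
grasp_force: 48.7
```

```bash
python3 - <<'E'
from h import *
im=cv2.imread('pics/w7.png'); hsv=cv2.cvtColor(im,cv2.COLOR_BGR2HSV)
m=cv2.inRange(hsv,(0,150,60),(10,255,255))|cv2.inRange(hsv,(170,150,60),(180,255,255))
n,_,s,c=cv2.connectedComponentsWithStats(m); i=1+s[1:,4].argmax(); print(c[i],s[i])
E
```

```text
[257.10544512 222.03716508] [ 242  198   32   46 1157]
```

```bash
python3 -m crank '[{"x":0.01,"y":-0.0024,"z":0,"wx":0,"wy":0,"wz":0,"fingers":0.1},{"x":0.02,"y":-0.0047,"z":0,"wx":0,"wy":0,"wz":0,"fingers":0.1},{"x":0.03,"y":-0.0071,"z":0,"wx":0,"wy":0,"wz":0,"fingers":0.1},{"x":0.04,"y":-0.0095,"z":0,"wx":0,"wy":0,"wz":0,"fingers":0.1},{"x":0.05,"y":-0.0118,"z":0,"wx":0,"wy":0,"wz":0,"fingers":0.1},{"x":0.06,"y":-0.0142,"z":0,"wx":0,"wy":0,"wz":0,"fingers":0.1},{"x":0.07,"y":-0.0166,"z":0,"wx":0,"wy":0,"wz":0,"fingers":0.1},{"x":0.08,"y":-0.019,"z":0,"wx":0,"wy":0,"wz":0,"fingers":0.1}]'
python3 -m crank '[{"x":0.005,"y":-0.0012,"z":0,"wx":0,"wy":0,"wz":0,"fingers":0.1},{"x":0.01,"y":-0.0024,"z":0,"wx":0,"wy":0,"wz":0,"fingers":0.1},{"x":0.015,"y":-0.0036,"z":0,"wx":0,"wy":0,"wz":0,"fingers":0.1},{"x":0.02,"y":-0.0047,"z":0,"wx":0,"wy":0,"wz":0,"fingers":0.1},{"x":0.02,"y":-0.0047,"z":0,"wx":0,"wy":0,"wz":0,"fingers":0.1},{"x":0.02,"y":-0.0047,"z":0,"wx":0,"wy":0,"wz":0,"fingers":0.1},{"x":0.02,"y":-0.0047,"z":0,"wx":0,"wy":0,"wz":0,"fingers":0.1},{"x":0.02,"y":-0.0047,"z":0,"wx":0,"wy":0,"wz":0,"fingers":0.1}]'
```

```text
t: 20.65
tool_pos: [0.4913, 0.0026, 0.0422]
tool_rot: [3.141, -0.002, 2.914]
force: [-9.9, 2.4, 14.1]
width: 0.0163
grasp_force: 49.3
t: 21.32
tool_pos: [0.4971, 0.0012, 0.0423]
tool_rot: [3.141, -0.002, 2.914]
force: [-8.8, 1.7, 13.6]
width: 0.0163
grasp_force: 49.4
```

```bash
python3 -m crank '[{"x":0.006,"y":-0.0014,"z":0,"wx":0,"wy":0,"wz":0,"fingers":0.1},{"x":0.006,"y":-0.0014,"z":0,"wx":0,"wy":0,"wz":0,"fingers":0.1},{"x":0.006,"y":-0.0014,"z":0,"wx":0,"wy":0,"wz":0,"fingers":0.1},{"x":0.006,"y":-0.0014,"z":0,"wx":0,"wy":0,"wz":0,"fingers":0.3},{"x":0.006,"y":-0.0014,"z":0,"wx":0,"wy":0,"wz":0,"fingers":0.5},{"x":0.006,"y":-0.0014,"z":0,"wx":0,"wy":0,"wz":0,"fingers":0.6},{"x":0.006,"y":-0.0014,"z":0,"wx":0,"wy":0,"wz":0,"fingers":0.6},{"x":0.006,"y":-0.0014,"z":0,"wx":0,"wy":0,"wz":0,"fingers":0.6}]'
python3 -m crank '[{"x":0,"y":0,"z":0.06,"wx":0,"wy":0,"wz":0,"fingers":0.6},{"x":0,"y":0,"z":0.14,"wx":0,"wy":0,"wz":0,"fingers":0.6},{"x":0,"y":0,"z":0.26,"wx":0,"wy":0,"wz":0,"fingers":0.6},{"x":0.1,"y":0,"z":0.3,"wx":0,"wy":0,"wz":0,"fingers":0.8},{"x":0.2,"y":-0.03,"z":0.3,"wx":0,"wy":0,"wz":0,"fingers":0.9},{"x":0.2,"y":-0.045,"z":0.3,"wx":0,"wy":0,"wz":0,"fingers":0.9},{"x":0.2,"y":-0.045,"z":0.3,"wx":0,"wy":0,"wz":0,"fingers":0.9},{"x":0.2,"y":-0.045,"z":0.3,"wx":0,"wy":0,"wz":0,"fingers":0.9}]'
python3 - <<'E'
from h import *
im,k=shot('wrist','w8'); st()
marks('wrist',['housing','stop_face','pad_face','jaw_knob'],k); lav(im,k,.046)
hsv=cv2.cvtColor(im,cv2.COLOR_BGR2HSV)
m=cv2.inRange(hsv,(0,150,60),(10,255,255))|cv2.inRange(hsv,(170,150,60),(180,255,255))
n,_,s,c=cv2.connectedComponentsWithStats(m); i=1+s[1:,4].argmax(); print(c[i],s[i],pix2w(k,*c[i],.068))
E
```

```text
t: 21.98
tool_pos: [0.5002, 0.0004, 0.0416]
tool_rot: [-3.141, -0.0, 2.914]
force: [0.1, -0.7, 0.4]
width: 0.0514
grasp_force: 0.0
t: 22.65
tool_pos: [0.5594, -0.0135, 0.1309]
tool_rot: [-3.141, -0.002, 2.913]
force: [-0.6, 0.2, -0.3]
width: 0.0768
grasp_force: 0.0
{'t': 22.7, 'tool_pos': [0.5591, -0.013, 0.131], 'tool_rot': [-3.1412, -0.0017, 2.9135], 'force': [0.263, 1.4552, 0.2614], 'width': 0.0769, 'grasp_force': 0.0, 'joint_positions': [-0.2461, 0.3173, 0.2601, 1.7024, -0.0886, 1.1351, 1.3818]}
wrist housing 0.76 [ 0.5654 -0.017   0.0176]
wrist stop_face 0.88 [ 0.5933 -0.021   0.0287]
wrist pad_face 0.64 [ 0.5371 -0.0103  0.0293]
wrist jaw_knob 0.77 [ 0.4994 -0.002   0.0542]
wrist jaw_knob 0.51 [ 0.7112 -0.1139  0.0022]
px (224, 157, 67, 86)
lav [564.  -15.2] [49.5 67.4] 76.8
[256.64052288 110.2745098 ] [243  97  28  28 612] [4.98485968e-01 6.66813035e-05 6.80000000e-02]
```

View pics/w8.png

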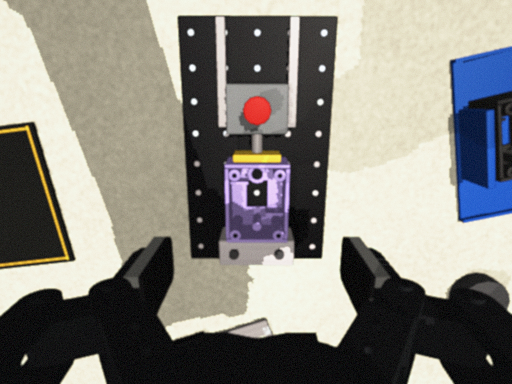

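```bash
python3 -c "
from bench import env
print(env.job_done())"
```

```text
the job is handed in; nothing more can be done
None
```

The housing is home against the stop and released, with the jaw spring squeezed about 9 mm by my image measurements. I handed the job in at about 23 s; no verdict was returned.

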